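# Slide the saucepan under the pop-up lamp and hold the lamp up

### The job

Slide the saucepan across the hob, without lifting or tipping it, from the ring where it stands to the middle of the other ring, the one next to the pop-up counter lamp, and let go of it. Then squeeze the button on the lamp's grip and pull the lamp straight up past its first stop to its second stop, as far out as it goes, and finish while still holding it up there, because it sinks when let go. Leave the jar, the pepper mill and the cup alone.

Things in the scene. Friction and masses are not known exactly. Their poses are not given: they have to be found in the camera images.
- hob: Built-in black glass hob, fixed, 290 mm along its x and 500 mm along its y, top 6 mm above the worktop. Origin: centre of its underside. It carries two equal grey-outlined cooking rings, 184 mm across.
- ring_lamp (a point): Centre of the ring next to the lamp (the target ring), on the glass, at y = +125 mm of the hob, i.e. the robot's left-hand ring.
- ring_far (a point): Centre of the other ring (y = -125 mm of the hob, right-hand), where the saucepan starts, within 10 mm of centre.
- pan: Open steel saucepan, 150 mm across, 85 mm high, 0.4 to 0.85 kg, standing on the glass. Origin: centre of its underside; z up. One straight stick handle points along its own -x, roughly towards the robot (up to 0.5 rad aside).
- pan_grip (a point): Middle of the saucepan's handle, 130 mm from the pan's axis along its -x and 66 mm above its underside. The handle is 20 mm wide (pan's y), 16 mm high, and reaches from the wall at 75 mm to 185 mm from the axis; free below.
- lamp: Brass pop-up lamp in the worktop: fixed collar 90 x 90 x 8 mm; origin: its centre at worktop height, z up. Two square sections telescope up. Heights when stowed: lower section's top 14 mm; lamp head 20 to 36 mm, white strip below, jutting out along the lamp's -y (towards the hob) to 81 mm from the axis; above it the grip, an upright block 36 x 36 mm, 36 to 94 mm, clear all round.
- lamp_grip (a point): Point on the axis of the grip block at the height of the button, 68 mm above the worktop when stowed and 26 mm below the top of the grip; it rises with the upper section. Pinch here along the lamp's x axis so that one finger covers the button and the other the plain face behind.
- lamp_button (a joint): Spring button on the grip's +x face (the side away from the robot), 16 mm wide, 20 mm high, stands 6 mm proud at 0. Value: metres pressed in, full 0.0055; needs about 2 N to start and 6 N when full. Pressed by 0.0035 or more it frees the catch that otherwise locks the sections down; it springs out when let go.
- lamp_upper (a joint): Extension of the upper section out of the lower one, metres up: 0 stowed, 0.08 at its end (first stop of the lamp). Lifting takes about 5 N; it sinks under its own weight when let go.
- lamp_lower (a joint): Extension of the lower section out of the collar, metres up: 0 stowed, 0.08 at its end. It comes out only after the upper section has reached its end; with both at 0.08 (grip raised by 160 mm) the lamp is at its second stop, a hard end. Lifting both takes 9 to 10 N.
- jar: Bystander: white ceramic jar with wooden lid, 80 mm across, 110 mm high. Origin: centre of the underside.
- mill: Bystander: turned wooden pepper mill, 54 mm across, 145 mm high. Origin: centre of the underside.
- cup: Bystander: white cup, 90 mm across, 65 mm high. Origin: centre of the underside.

How it is judged:
On the way, in this order (a step that is already met when the one before it is completed fails the run):
1. the saucepan stands let go on the ring next to the lamp, centred within 20 mm (horizontal distance between pan and ring_lamp below 0.02 m and z of pan in the frame of hob below 0.012 m and angle between pan's own z axis and vertical below 0.08 rad and contact force between the fingers and pan below 0.3 N and linear speed of pan below 0.02 m/s), for 0.2 s.
2. the lamp's button is pressed in while the lamp is still down (value of joint lamp_button above 0.003 m and value of joint lamp_upper below 0.02 m), for 0.05 s.
At the end, for the whole second after the job is handed in: The fingers hold the lamp (contact over 3 N) with both sections within 7 mm of their ends and not sinking; the saucepan stands level on the glass, not touched by the fingers, within 20 mm of the centre of the ring next to the lamp (horizontal distance between pan and ring_lamp below 0.02 m and z of pan in the frame of hob below 0.012 m and angle between pan's own z axis and vertical below 0.08 rad and contact force between the fingers and pan below 0.3 N and value of joint each of lamp_upper, lamp_lower above 0.073 m and velocity of joint each of lamp_lower, lamp_upper above -0.02 m/s and contact force between the fingers and lamp above 3 N); the arm keeps its last pose, push and grip.
It fails at once if the saucepan is lifted more than 9 mm off the glass (z of pan in the frame of hob above 0.015 m).
It fails at once if the saucepan is tipped by more than about 9 degrees (angle between pan's own z axis and vertical above 0.15 rad).
It fails at once if the jar is moved by more than 30 mm (distance of jar from where it was at the start of the episode above 0.03 m).
It fails at once if the pepper mill is moved by more than 30 mm (distance of mill from where it was at the start of the episode above 0.03 m).
It fails at once if the cup is moved by more than 30 mm (distance of cup from where it was at the start of the episode above 0.03 m).
It also fails if it takes over 51 s, if anything falls off the work surface, if the arm or the gripper's body presses on something with over 40 N, if the wrist force passes 120 N, or if a joint passes its speed limit or range.

### The arm

A 7-joint arm with a two-finger parallel gripper is mounted at the origin on the work surface. World frame = base frame: x ahead of the robot, y to its left, z up, the work surface at z = 0. Lengths are in m, angles in rad, forces in N, time in s.
With the tool pointing down it reaches from about 0.425 to 0.925 m from the base axis. Payload 6.8 kg.
Tool frame: the origin (TCP) lies midway between the tips of the shut fingers; the grasp point (between the pads) lies 19 mm behind it; z points along the fingers, y is the line along which they close (so a half turn about z gives the same grasp; the last joint's range is limited). The gripper opens to 85 mm and grips with 20 to 120 N. Pads are 22 mm wide; open, the fingers measure 114 mm over their backs; the gripper's body (76 mm by 85 mm) begins 54 mm behind the grasp point. The pads swing forward as they close: fully open they stand 13 mm farther back than shut.
Start: joints at [1.066, 0.477, 0.022, 1.555, -0.011, 1.109, -0.083], TCP at [0.261, -0.623, 0.231] pointing down, gripper open.
Joint ranges: [-2.96, 2.96], [-0.34, 2.1], [-1.41, 1.46], [0.24, 2.44], [-1.37, 4.51], [0.17, 1.92], [-2.96, 2.96]. Speed limits (rad/s): [2.39, 2.39, 3.14, 3.14, 3.14, 3.14, 3.14].

### API

Orientations are given as a unit quaternion [w, x, y, z].
In Python, from rig import arm gives the robot as it stands. The module is installed in compiled form; this text tells all that it offers.
- The arm moves only by the tool carry_out, never from a script. Its argument "deltas" is a list of rows, each a list of 2 entries, a list of its own where there are three numbers: the shift along the tool's x, y, z in cm, then the turn about the tool's z in degrees. A call has exactly 5 rows; each row is the pose to reach, as a shift and turn from the pose commanded when the call began, along the tool's axes at that moment; what a row does not reach only later rows make up. A row lasts 1/8 s, in which the tool goes at most 62.5 mm and 10.7 degrees, less where a joint would pass 70% of its speed; a pose out of reach is approached as far as the arm can. A call with a gripper value outside its range is refused whole. "jaw" is the opening in per cent of the stroke, from 0 (shut) to 100 (fully open), set as the call begins (left out, the last holds). The fingers move at their own pace and stop on an object; the grip force is fixed at half the most. Time passes only in rows, so rows that repeat a pose let the fingers close, or fill a call up. It gives the time, the measured TCP pose, the force and the opening at its end, in the units of the state.
- arm.sense(): the state, without advancing time (a new reading comes with each control period).
- arm.get_image(name): name is "side" or "top" or "wrist"; returns (picture, depth): 384x512x3 uint8, red, green, blue; 384x512 float32, m along the optical axis (not along the pixel's ray), 0 where there is no reading.
- arm.calibration(name): a dict with "mtx" (3x3 intrinsics, pixels), "view" (4x4, takes a point from world to camera coordinates); the wrist camera has in their place "tool_from_camera" (4x4, takes a point from camera to tool coordinates, whose origin is the TCP and whose axes are the flange's). Camera axes: x right, y down, z forward; pixel columns grow to the right and rows downward; lengths in m; the calibration is good to about 2 mm. A picture is of the moment at which its call begins: read the wrist's pose just before it. calibration takes no time and is no camera call.
- arm.job_done(): hands the job in, once; it reports no verdict.
The state is a dict: "clock": time; "joint_positions": joint angles; "qvel": joint speeds; "effort": joint torques, N m; "ee_pos": TCP position; "orientation": TCP orientation; "wrist_force": force on the tool from outside, world axes, zero at the start; "ft_torque": the same for the moment, N m; "grip_width": opening from 0.0 (shut) to 1.0 (fully open).
Only numpy, scipy, OpenCV 4.12 (cv2) and the standard library are available. Lean on these libraries where they do the work, as an engineer would, in place of code of your own. Each camera call takes 0.05 s, during which the arm holds its last target. There are 200 camera calls.

## Working session

There is one attempt and no reset: what is moved stays moved. The work goes in short steps, Python scripts to look and compute and a tool call to move; the robot and the scene stay as the last step left them, time stands still between calls to the robot, and variables do not carry over. Pictures are saved under pics/ and viewed, on a budget of 10 in all, crops included, one or two more only if the job needs it, and the job is handed in when it is done.

Besides the shell and the picture viewer there is one more tool, called after ">>>" as name([rows], argument=value, ...), one row to a line, values as JSON. carry_out: Moves the arm, as the interface text tells. Its arguments: {"type":"object","properties":{"deltas":{"type":"array"},"jaw":{"type":"number"}},"required":["deltas"]}

```bash
mkdir -p pics; ls; cat > h.py <<'E'
import numpy as np,cv2
from rig import arm
from scipy.spatial.transform import Rotation as R
def cam(n):
    c=arm.calibration(n); K=np.array(c['mtx'])
    if 'view' in c: return K,np.linalg.inv(np.array(c['view']))
    s=arm.sense(); q=s['orientation']; T=np.eye(4)
    T[:3,:3]=R.from_quat([q[1],q[2],q[3],q[0]]).as_matrix(); T[:3,3]=s['ee_pos']
    return K,T@np.array(c['tool_from_camera'])
def grab(n,f):
    k=cam(n); im,d=arm.get_image(n); cv2.imwrite('pics/'+f+'.png',im[:,:,::-1]); np.savez(f+'.npz',im=im,d=d,K=k[0],T=k[1]); return im,d,k
def load(f):
    z=np.load(f+'.npz'); return z['im'],z['d'],(z['K'],z['T'])
def onplane(k,uv,z):
    K,T=k; r=T[:3,:3]@np.linalg.inv(K)@np.array([uv[0],uv[1],1.]); o=T[:3,3]
    return o+r*(z-o[2])/r[2]
def cloud(k,d):
    K,T=k; v,u=np.mgrid[:d.shape[0],:d.shape[1]]
    p=np.stack([u,v,np.ones_like(u)],-1)@np.linalg.inv(K).T*d[...,None]
    return p@T[:3,:3].T+T[:3,3]
E
python3 - <<'E'
from h import *
np.set_printoptions(precision=3,suppress=True)
s=arm.sense();print(s)
for n in('top','side'):
    im,d,k=grab(n,n+'1'); print(n,k[1])
a=cv2.imread('pics/top1.png');
cv2.imwrite('pics/top1.png',a)
E
```

```text
pics
{'clock': 0.0, 'joint_positions': array([ 1.066,  0.478,  0.022,  1.556, -0.011,  1.109, -0.083]), 'qvel': array([ 0.001, -0.001,  0.001,  0.001, -0.   , -0.002,  0.   ]), 'effort': array([  0.001, -59.646,   1.609, -28.12 ,   0.013,   0.009,   0.   ]), 'ee_pos': array([ 0.261, -0.622,  0.23 ]), 'orientation': array([-0.001,  0.98 ,  0.197, -0.   ]), 'wrist_force': array([-0.846,  0.001, -0.611]), 'ft_torque': array([-0.013,  0.004, -0.057]), 'grip_width': 1.002542714084911}
top [[-0.013 -0.987  0.161  0.394]
 [-1.     0.011 -0.014  0.004]
 [ 0.012 -0.161 -0.987  1.249]
 [ 0.     0.     0.     1.   ]]
side [[-0.831 -0.359  0.426 -0.075]
 [-0.557  0.552 -0.621  0.98 ]
 [-0.012 -0.752 -0.658  1.111]
 [ 0.     0.     0.     1.   ]]
```

View pics/top1.png

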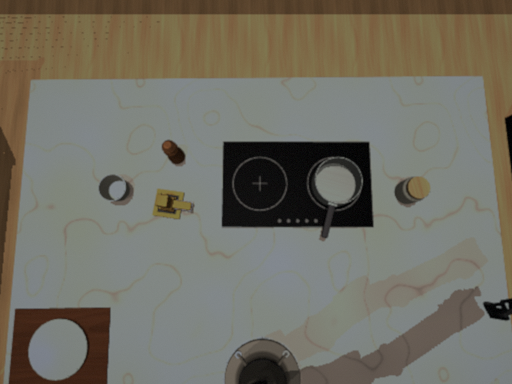

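View pics/side1.png

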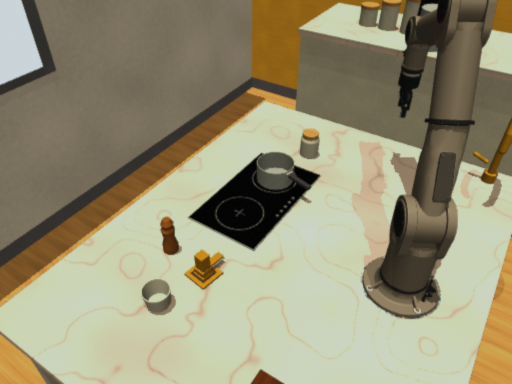

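```bash
python3 - <<'E'
from h import *
np.set_printoptions(precision=4,suppress=True)
for n in('top1','side1'):
    im,d,k=load(n); P=cloud(k,d); Z=P[...,2]
    dark=((im.max(2)<45)&(abs(Z-.006)<.02)&(P[...,0]>.35)&(P[...,0]<.95)&(abs(P[...,1])<.45))
    m=cv2.morphologyEx(dark.astype(np.uint8),cv2.MORPH_OPEN,np.ones((3,3)))
    c=max(cv2.findContours(m,0,1)[0],key=cv2.contourArea)
    w=np.array([onplane(k,p[0],.006)[:2] for p in c],np.float32)
    r=cv2.minAreaRect(w); print(n,'hob',r, cv2.boxPoints(r).tolist())
    ok=(d>0)&(P[...,0]>.4)&(P[...,0]<.95)&(abs(P[...,1])<.75)
    m=(ok&(Z>.035)).astype(np.uint8)
    N,L,S,C=cv2.connectedComponentsWithStats(m)
    for i in range(1,N):
        if S[i,4]>15:
            q=P[L==i]; t=q[q[:,2]>q[:,2].max()-.012]
            print(S[i],'x',q[:,0].min(),q[:,0].max(),'y',q[:,1].min(),q[:,1].max(),'zmax',q[:,2].max(),'topmid',(t.min(0)+t.max(0))[:2]/2, t.mean(0))
    # brass
    h=cv2.cvtColor(im,cv2.COLOR_RGB2HSV); b=ok&(h[...,1]>150)&(h[...,0]>18)&(h[...,0]<30)&(abs(P[...,1])>.2)&(P[...,1]>.2)&(P[...,1]<.5)
    for lo,hi in((.0,.013),(.025,.045),(.08,.11)):
        q=P[b&(Z>lo)&(Z<hi)]
        if len(q)>4: print('brass',lo,len(q),cv2.minAreaRect(q[:,:2].astype(np.float32)))
    # pan rim circle & handle
    q=P[ok&(Z>.085)&(Z<.105)&(P[...,1]<0)&(P[...,1]>-.32)]; 
    if len(q)>5: print('rim',len(q),cv2.minEnclosingCircle(q[:,:2].astype(np.float32)))
    q=P[ok&(Z>.06)&(Z<.09)&(P[...,1]<0)&(P[...,1]>-.32)&(P[...,0]<.55)]
    if len(q)>4: print('handle',len(q),q.mean(0),cv2.fitLine(q[:,:2].astype(np.float32),2,0,.01,.01).ravel(),q.min(0),q.max(0))
E
```

```text
top1 hob ((0.6120830774307251, -0.12589968740940094), (0.4961259067058563, 0.28626662492752075), 89.2905502319336) [[0.46588924527168274, -0.3721713721752167], [0.7521339058876038, -0.3757159113883972], [0.7582769393920898, 0.1203719973564148], [0.47203224897384644, 0.12391653656959534]]
[162 140  21  22 304] x 0.6855944518347692 0.7314851759854293 y 0.25243732380385236 0.2995230777177279 zmax 0.15023996908475823 topmid [0.7117 0.2749] [0.7105 0.2759 0.1436]
[313 157  50  81 801] x 0.4296116141957159 0.6816590251553185 y -0.32398536581157683 -0.17453074015270817 zmax 0.09726656785032795 topmid [ 0.5626 -0.2493] [ 0.6019 -0.2523  0.0904]
[ 98 173  30  28 307] x 0.5539125106408769 0.6418276188490019 y 0.42264369454292755 0.5126659013385801 zmax 0.07012439866310594 topmid [0.5979 0.4677] [0.5985 0.4712 0.0634]
[398 176  33  27 675] x 0.5394162020280521 0.6178998593390806 y -0.5265202396629078 -0.4516125116985932 zmax 0.11687181501392163 topmid [ 0.5795 -0.492 ] [ 0.5789 -0.4913  0.1105]
[156 193  25  17 246] x 0.5267384913311102 0.573536513069355 y 0.2561678916797252 0.3233436465513196 
[... 1893 characters left out ...]
1359693 0.6387859324245457 y 0.42373866986360265 0.5144194857580707 zmax 0.07107449187376269 topmid [0.5935 0.4691] [0.5951 0.4688 0.0641]
brass 0.0 238 ((0.5468646883964539, 0.30331718921661377), (0.09263790398836136, 0.08998985588550568), 78.52555084228516)
brass 0.025 132 ((0.5416182279586792, 0.27545231580734253), (0.10085362941026688, 0.04550914466381073), 81.35508728027344)
brass 0.08 100 ((0.5456878542900085, 0.30543550848960876), (0.03371615335345268, 0.0342797189950943), 84.60308074951172)
rim 136 ((0.5997925996780396, -0.25004398822784424), 0.08160973340272903)
handle 221 [ 0.4968 -0.2151  0.0773] [ 0.9456 -0.3253  0.4968 -0.2151] [ 0.4251 -0.2984  0.0602] [ 0.5497 -0.1899  0.0899]
```

```bash
cat >> h.py <<'E'
def delta(tgt,yaw):
    s=arm.sense(); q=s['orientation']; M=R.from_quat([q[1],q[2],q[3],q[0]]).as_matrix()
    d=M.T@(np.array(tgt)-s['ee_pos'])*100
    t=-np.degrees((yaw-np.arctan2(M[1,0],M[0,0])+np.pi/2)%np.pi-np.pi/2)
    print('t',s['clock'],'pos',s['ee_pos'],'yaw',np.degrees(np.arctan2(M[1,0],M[0,0])),'z',M[:,2],'delta cm',d.round(2),'turn',round(t,1),'F',s['wrist_force'].round(1),'g',s['grip_width'])
E
python3 - <<'E'
from h import *
np.set_printoptions(precision=4,suppress=True)
for n in('top1','side1'):
    im,d,k=load(n); P=cloud(k,d); Z=P[...,2]
    b=(d>0)&(P[...,0]>.41)&(P[...,0]<.52)&(P[...,1]<-.12)&(P[...,1]>-.32)&(Z>.055)
    q=P[b]; print('handle',len(q),q.mean(0),cv2.fitLine(q[:,:2].astype(np.float32),2,0,.01,.01).ravel(),cv2.minAreaRect(q[:,:2].astype(np.float32)))
    r=P[(d>0)&(P[...,0]>.54)&(P[...,0]<.7)&(P[...,1]<-.12)&(P[...,1]>-.35)&(Z>.08)]
    A=np.c_[2*r[:,:2],np.ones(len(r))]; s=np.linalg.lstsq(A,(r[:,:2]**2).sum(1),rcond=None)[0]; print('rimfit',s[:2],np.sqrt(s[2]+s[0]**2+s[1]**2))
    g=((im.min(2)>60)&(abs(Z-.006)<.015)&(P[...,0]>.5)&(P[...,0]<.72)&(P[...,1]<.108)&(P[...,1]>-.11)).astype(np.uint8)
    v,u=np.nonzero(g); w=np.array([onplane(k,p,.006)[:2] for p in zip(u,v)]); rr=np.hypot(*(w-[.612,0]).T)
    e=w[(rr>.08)&(rr<.104)]; print('ring',len(e)); 
    A=np.c_[2*e,np.ones(len(e))]; s=np.linalg.lstsq(A,(e**2).sum(1),rcond=None)[0]; print(s[:2],np.sqrt(s[2]+s[0]**2+s[1]**2)); print('cross',len(w[rr<.03]),w[rr<.03].mean(0))
E
```

```text
handle 205 [ 0.4754 -0.2114  0.0794] [ 0.9612 -0.2757  0.4754 -0.2114] ((0.47617486119270325, -0.21225427091121674), (0.020764539018273354, 0.09513018280267715), 73.74449157714844)
rimfit [ 0.6077 -0.2489] 0.07300146874936629
ring 99
[ 0.6145 -0.0014] 0.08972262917363502
cross 6 [ 0.6142 -0.0014]
handle 133 [ 0.4713 -0.2071  0.0767] [ 0.9639 -0.2662  0.4713 -0.2071] ((0.47333332896232605, -0.21020619571208954), (0.024458497762680054, 0.09753372520208359), 74.1443862915039)
rimfit [ 0.6042 -0.2476] 0.07310783189097364
ring 7
[ 0.6127 -0.0024] 0.08960179905237745
cross 0 [nan nan]<stdin>:12: RuntimeWarning: Mean of empty slice.
  ret = um.true_divide(
```

```bash
python3 -c "
from h import *
delta([.481,-.2125,.15],-.276)"
```

```text
t 0.1 pos [ 0.26061115 -0.62207604  0.23039031] yaw 22.732938293648324 z [-7.85185526e-04  1.50642267e-03 -9.99998557e-01] delta cm [ 36.16 -29.25   8.08] turn 38.5 F [ 0.7  0.3 -0.7] g 1.0048785812992307
```

>>> carry_out([
  [[4.5,-3.6,0.0],8],
  [[9,-7.2,0.0],16],
  [[13.5,-10.8,0.0],24],
  [[18,-14.4,0],32],
  [[22,-18,0],38.5],
], jaw=100)

```text
clock: 0.72
ee_pos: [0.3951, -0.3694, 0.231]
orientation: [-0.0, 0.99, -0.139, -0.0]
wrist_force: [0.1, -0.9, 0.5]
grip_width: 1.0
```

```bash
python3 -c "
from h import *
delta([.481,-.2125,.15],-.276)"
```

```text
t 0.725 pos [ 0.39506009 -0.36935254  0.23103801] yaw -15.947882529322815 z [-1.22671636e-04  3.94941635e-04 -9.99999914e-01] delta cm [  3.96 -17.44   8.11] turn -0.1 F [ 0.1 -0.9  0.5] g 0.9998672521470855
```

>>> carry_out([
  [[1.0,-4.5,1],0],
  [[2,-9,3],0],
  [[3,-13.5,5],0],
  [[4,-17.4,7],0],
  [[4,-17.4,8],0],
])

```text
clock: 1.35
ee_pos: [0.4811, -0.211, 0.15]
orientation: [-0.001, 0.991, -0.134, -0.001]
wrist_force: [-0.3, -1.2, -0.2]
grip_width: 0.998
```

```bash
python3 - <<'E'
from h import *
np.set_printoptions(precision=4,suppress=True)
delta([.481,-.2125,.053],-.276)
im,d,k=grab('wrist','w1'); P=cloud(k,d); Z=P[...,2]
b=(d>0)&(P[...,0]>.41)&(P[...,0]<.52)&(P[...,1]<-.12)&(P[...,1]>-.32)&(Z>.05)&(Z<.1)
q=P[b]; print('handle',len(q),q.mean(0),q.max(0),cv2.fitLine(q[:,:2].astype(np.float32),2,0,.01,.01).ravel(),cv2.minAreaRect(q[:,:2].astype(np.float32)) if len(q) else 0)
E
```

```text
t 1.35 pos [ 0.4811 -0.211   0.15  ] yaw -15.398944100905636 z [-0.001  0.002 -1.   ] delta cm [0.04 0.16 9.7 ] turn 0.4 F [-0.3 -1.2 -0.2] g 0.9983664605843382
handle 3765 [ 0.4776 -0.2116  0.0787] [ 0.52   -0.1893  0.0817] [ 0.9605 -0.2782  0.4776 -0.2116] ((0.47581690549850464, -0.21104422211647034), (0.01997222751379013, 0.09678593277931213), 74.48019409179688)
```

View pics/w1.png

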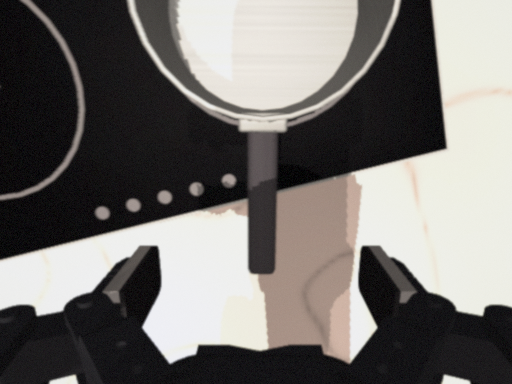

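The wrist view shows the handle (col 248-278, rows 130-272) centred between the open fingers (cols 160 and 360). I can go down and close.

>>> carry_out([
  [[0,0.1,3.5],0],
  [[0,0.1,7],0],
  [[0,0.1,9],0],
  [[0,0.1,9.7],0],
  [[0,0.1,9.7],0],
])

```text
clock: 2.02
ee_pos: [0.4795, -0.2168, 0.0545]
orientation: [0.0, 0.99, -0.138, -0.0]
wrist_force: [0.1, 0.3, -0.0]
grip_width: 1.007
```

>>> carry_out([
  [[0,0,0],0],
  [[0,0,0],0],
  [[0,0,0],0],
  [[0,0,0],0],
  [[0,0,0],0],
], jaw=0)

```text
clock: 2.65
ee_pos: [0.4803, -0.2153, 0.0549]
orientation: [-0.0, 0.991, -0.137, 0.0]
wrist_force: [-0.8, 2.4, 4.5]
grip_width: 0.221
```

```bash
python3 - <<'E'
from h import *
np.set_printoptions(precision=4,suppress=True)
p=arm.sense()['ee_pos']; delta(p+[.0075,.246,0],-.276)
E
```

```text
t 2.65 pos [ 0.4803 -0.2153  0.0549] yaw -15.697738899541262 z [ 0.0007  0.0003 -1.    ] delta cm [ -5.93 -23.89   0.01] turn 0.1 F [-0.8  2.4  4.5] g 0.22062398147654255
```

>>> carry_out([
  [[-0.2,-1,0],0],
  [[-0.7,-3,0],0],
  [[-1.4,-5.5,0],0],
  [[-2.0,-8,0],0],
  [[-2.6,-10.5,0],0],
])

```text
clock: 3.28
ee_pos: [0.4836, -0.1091, 0.0547]
orientation: [0.001, 0.99, -0.139, 0.001]
wrist_force: [0.3, -6.0, 2.5]
grip_width: 0.218
```

```bash
python3 - <<'E'
from h import *
np.set_printoptions(precision=4,suppress=True)
delta([.4878,.0307,.0549],-.276)
im,d,k=grab('wrist','w2')
im,d,k=grab('top','t2');P=cloud(k,d); Z=P[...,2]
r=P[(d>0)&(P[...,0]>.53)&(P[...,0]<.7)&(P[...,1]<.1)&(P[...,1]>-.35)&(Z>.08)&(Z<.11)]
print(r.max(0),r.min(0))
E
```

```text
t 3.275 pos [ 0.4836 -0.1091  0.0547] yaw -15.985015853193488 z [ 0.0013 -0.0019 -1.    ] delta cm [ -3.44 -13.55  -0.04] turn -0.2 F [ 0.3 -6.   2.5] g 0.21823465408289308
[ 0.6852 -0.068   0.0968] [ 0.568  -0.2158  0.08  ]
```

>>> carry_out([
  [[-0.6,-2.5,0],0],
  [[-1.3,-5,0],0],
  [[-1.9,-7.5,0],0],
  [[-2.5,-9.8,0],0],
  [[-2.9,-11.4,0],0],
])

```text
clock: 4.0
ee_pos: [0.4866, 0.0084, 0.0546]
orientation: [0.001, 0.99, -0.138, 0.0]
wrist_force: [-0.5, -6.7, 4.5]
grip_width: 0.218
```

>>> carry_out([
  [[-0.3,-1.2,0],0],
  [[-0.4,-1.8,0],0],
  [[-0.5,-2.0,0],0],
  [[-0.5,-2.0,0],0],
  [[-0.5,-2.0,0],0],
])

```text
clock: 4.62
ee_pos: [0.4875, 0.0285, 0.0546]
orientation: [0.001, 0.99, -0.139, 0.0]
wrist_force: [0.2, -5.2, 4.3]
grip_width: 0.221
```

```bash
cat > m.py <<'E'
from h import *
import sys
np.set_printoptions(precision=4,suppress=True)
delta([.4878,.0307,.0549],-.276)
im,d,k=grab('top',sys.argv[1]);P=cloud(k,d); Z=P[...,2]
b=(d>0)&(P[...,1]<.2)&(P[...,1]>-.15)&(Z>.08)&(Z<.105)&(P[...,0]<.72)
r=P[b&(P[...,0]>.56)]
A=np.c_[2*r[:,:2],np.ones(len(r))]; s=np.linalg.lstsq(A,(r[:,:2]**2).sum(1),rcond=None)[0]; print('rimfit',s[:2],np.sqrt(s[2]+s[0]**2+s[1]**2),r.max(0),r.min(0))
g=((im.min(2)>60)&(abs(Z-.006)<.015)&(P[...,0]>.5)&(P[...,0]<.72)&(P[...,1]<.108)&(P[...,1]>-.11)).astype(np.uint8)
E
python3 m.py t3
```

```text
t 4.625 pos [0.4875 0.0285 0.0546] yaw -15.932425107740396 z [ 0.0008 -0.0013 -1.    ] delta cm [-0.03 -0.23 -0.03] turn -0.1 F [ 0.2 -5.2  4.3] g 0.22128372483866376
rimfit [ 0.6139 -0.0102] 0.07292359868480444 [0.6893 0.0631 0.0963] [ 0.5602 -0.0844  0.0805]
```

View pics/t3.png

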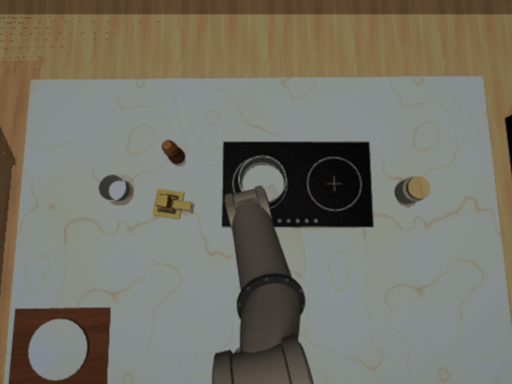

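The pan (col 263, row 182) stands on the left ring (centre col 260, row 184), about 8 mm short. I'll nudge it 8 mm to the left, then open.

>>> carry_out([
  [[-0.1,-0.4,0],0],
  [[-0.2,-0.8,0],0],
  [[-0.2,-0.8,0],0],
  [[-0.2,-0.8,0],0],
  [[-0.2,-0.8,0],0],
])

```text
clock: 5.3
ee_pos: [0.4876, 0.0365, 0.0546]
orientation: [0.001, 0.99, -0.139, 0.0]
wrist_force: [0.7, -6.0, 3.7]
grip_width: 0.223
```

>>> carry_out([
  [[0,0,0],0],
  [[0,0,0],0],
  [[0,0,0],0],
  [[0,0,0],0],
  [[0,0,0],0],
], jaw=100)

```text
clock: 5.92
ee_pos: [0.4872, 0.0388, 0.0543]
orientation: [-0.0, 0.991, -0.137, -0.0]
wrist_force: [0.4, -0.2, -0.0]
grip_width: 1.001
```

>>> carry_out([
  [[0,0,-1.5],0],
  [[0,0,-4],0],
  [[0,0,-8],0],
  [[0,0,-12],0],
  [[0,0,-13],0],
])

```text
clock: 6.55
ee_pos: [0.4888, 0.0389, 0.1878]
orientation: [-0.001, 0.991, -0.137, 0.003]
wrist_force: [0.7, -0.4, 0.3]
grip_width: 0.999
```

```bash
python3 m.py t4; python3 - <<'E'
from h import *
np.set_printoptions(precision=4,suppress=True)
for n in('top1','side1'):
    im,d,k=load(n); P=cloud(k,d);Z=P[...,2]
    a=(d>0)&(P[...,0]>.48)&(P[...,0]<.62)&(P[...,1]>.2)&(P[...,1]<.37)
    q=P[a&(Z>.088)&(Z<.11)];print(cv2.minAreaRect(q[:,:2].astype(np.float32)))
    if n=='top1':
        q=P[a&(Z>.028)&(Z<.045)&(P[...,1]<.26)]; print('head',q.mean(0))
delta([.548,.302,.2],np.pi/2)
E
```

```text
t 6.55 pos [0.4888 0.0389 0.1878] yaw -15.777270387662384 z [ 0.0057  0.001  -1.    ] delta cm [ 0.06  0.85 13.29] turn 0.0 F [ 0.7 -0.4  0.3] g 0.9993554488350344
rimfit [ 0.6141 -0.0022] 0.07298405268919318 [0.6893 0.0725 0.0967] [ 0.5612 -0.0751  0.08  ]
((0.5498992204666138, 0.30158916115760803), (0.03623560816049576, 0.03600820526480675), 79.63367462158203)
head [0.5399 0.2394 0.0341]
((0.5469797253608704, 0.3032844364643097), (0.0366230346262455, 0.03750018775463104), 82.62002563476562)
t 6.6 pos [0.4886 0.0389 0.1875] yaw -15.772886803298814 z [ 0.005   0.0009 -1.    ] delta cm [ -1.43 -26.94  -1.19] turn 74.2 F [-0.   0.3  0.8] g 1.0017877325050883
```

>>> carry_out([
  [[-0.2,-4,-0.5],10],
  [[-0.5,-9,-1],20],
  [[-0.8,-14,-1.2],30],
  [[-1.1,-19,-1.2],40],
  [[-1.4,-23,-1.2],50],
])

```text
clock: 7.22
ee_pos: [0.5286, 0.2328, 0.1881]
orientation: [0.007, 0.874, -0.486, -0.009]
wrist_force: [0.2, -1.3, -2.1]
grip_width: 0.997
```

```bash
python3 - <<'E'
from h import *
print(arm.sense()['joint_positions'])
delta([.548,.302,.2],np.radians(81.5))
E
```

```text
[-0.82163307  0.39121268  0.39134355  1.84201296 -0.1876784   0.965303
 -2.93331284]
t 7.225 pos [0.52863359 0.23284846 0.18808155] yaw -58.230639451044674 z [-0.02279265 -0.00219788 -0.9997378 ] delta cm [-4.87 -5.26 -1.25] turn 40.3 F [ 0.2 -1.3 -2.1] g 0.996728717877473
```

>>> carry_out([
  [[-1,-1,-0.5],-10.5],
  [[-2,-2,-1],-21],
  [[-3,-3,-1],-31.5],
  [[-4,-4,-1],-42],
  [[-4.5,-4.5,-1.2],-52.5],
])

```text
clock: 7.85
ee_pos: [0.5428, 0.2944, 0.1991]
orientation: [0.002, 0.999, -0.045, -0.012]
wrist_force: [-0.4, 0.4, 0.9]
grip_width: 1.004
```

>>> carry_out([
  [[0,0,0],-10.5],
  [[0,0,0],-21],
  [[0,0,0],-31.5],
  [[0,0,0],-42],
  [[0,0,0],-52.5],
])

```text
clock: 8.48
ee_pos: [0.543, 0.2934, 0.1993]
orientation: [-0.003, 0.916, 0.401, -0.011]
wrist_force: [-0.9, -0.2, -0.9]
grip_width: 1.0
```

```bash
python3 - <<'E'
from h import *
print(arm.sense()['joint_positions'])
delta([.548,.302,.2],np.radians(81.5))
E
```

```text
[-5.73031383e-01  4.25089899e-01 -2.36197806e-02  1.71370390e+00
 -9.63908473e-04  1.02403258e+00 -1.33989180e+00]
t 8.475 pos [0.54301435 0.29338677 0.19928525] yaw 47.27958858933747 z [-0.0234174  -0.00308522 -0.99972101] delta cm [ 0.97 -0.22 -0.09] turn -34.2 F [-0.9 -0.2 -0.9] g 1.0001118546671544
```

>>> carry_out([
  [[0.5,-0.1,0],-10.5],
  [[1,-0.2,0],-21],
  [[1,-0.2,0],-31],
  [[1,-0.2,0],-34.2],
  [[1,-0.2,0],-34.2],
])

```text
clock: 9.1
ee_pos: [0.5486, 0.302, 0.1993]
orientation: [-0.006, 0.76, 0.65, -0.01]
wrist_force: [-0.3, 0.5, 0.1]
grip_width: 1.001
```

```bash
python3 - <<'E'
from h import *
np.set_printoptions(precision=4,suppress=True)
im,d,k=grab('wrist','w3'); P=cloud(k,d); Z=P[...,2]
a=(d>0)&(P[...,0]>.48)&(P[...,0]<.62)&(P[...,1]>.2)&(P[...,1]<.37)
for lo,hi in((.085,.1),(.03,.04),(.0,.011)):
    q=P[a&(Z>lo)&(Z<hi)]
    if len(q)>5: print(lo,len(q),cv2.minAreaRect(q[:,:2].astype(np.float32)),q.mean(0))
delta([.548,.302,.046],np.radians(81.5))
E
```

```text
0.085 2108 ((0.5490303635597229, 0.3046294152736664), (0.036299772560596466, 0.035839859396219254), 82.4509048461914) [0.5494 0.3057 0.0928]
0.03 1364 ((0.544742226600647, 0.27553948760032654), (0.10211680084466934, 0.04320453479886055), 81.2872543334961) [0.5431 0.2661 0.0341]
0.0 6071 ((0.5499446392059326, 0.2850179672241211), (0.13987478613853455, 0.1699296534061432), 0.0012914228718727827) [0.5519 0.3072 0.0047]
t 9.15 pos [0.5487 0.3021 0.1995] yaw 81.04902264221384 z [-0.0229 -0.0027 -0.9997] delta cm [ 0.07  0.28 15.35] turn -0.5 F [ 0.1 -0.2 -0. ] g 0.996104245501951
```

View pics/w3.png

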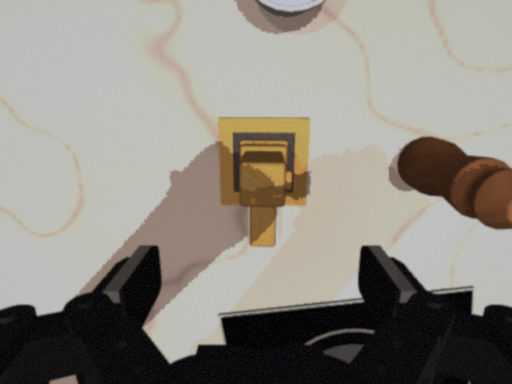

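Button is seen on the right of the grip (289,177), and the grip block is at cols 240-286, rows 150-205, centre (0.549, 0.305). Going down around it, fingers clear.

>>> carry_out([
  [[0.1,0.1,4],0],
  [[0.2,0.25,8],0],
  [[0.3,0.4,11.5],0],
  [[0.3,0.45,14],0],
  [[0.3,0.45,15.3],0],
])

```text
clock: 9.78
ee_pos: [0.5498, 0.3039, 0.0455]
orientation: [-0.006, 0.76, 0.65, -0.01]
wrist_force: [0.1, -0.5, 0.5]
grip_width: 1.0
```

```bash
python3 - <<'E'
from h import *
delta([.550,.3045,.046],np.radians(81.5))
E
```

```text
t 9.775 pos [0.54979849 0.30392922 0.04552347] yaw 81.08284550100727 z [-0.02362237 -0.00338071 -0.99971524] delta cm [ 0.06  0.01 -0.05] turn -0.4 F [ 0.1 -0.5  0.5] g 1.0004446355106318
```

>>> carry_out([
  [[0,0,0],0],
  [[0,0,0],0],
  [[0,0,0],0],
  [[0,0,0],0],
  [[0,0,0],0],
], jaw=0)

```text
clock: 10.4
ee_pos: [0.5484, 0.3056, 0.0492]
orientation: [-0.007, 0.759, 0.651, -0.01]
wrist_force: [-11.5, -1.9, 11.4]
grip_width: 0.421
```

```bash
python3 - <<'E'
from h import *
p=arm.sense()['ee_pos'];delta(p+[0,0,.16],np.radians(81.5))
grab('side','s3')
E
```

```text
t 10.4 pos [0.54841493 0.3056018  0.04919538] yaw 81.19564772643886 z [-0.02402983 -0.00149726 -0.99971012] delta cm [ -0.08  -0.38 -16.  ] turn -0.3 F [-11.5  -1.9  11.4] g 0.42081409372203704
```

```bash
python3 -c "
import cv2
a=cv2.imread('pics/s3.png')[180:320,110:310];cv2.imwrite('pics/s3c.png',cv2.resize(a,None,fx=4,fy=4,interpolation=2))"
```

```text
(no output)
```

View pics/s3c.png

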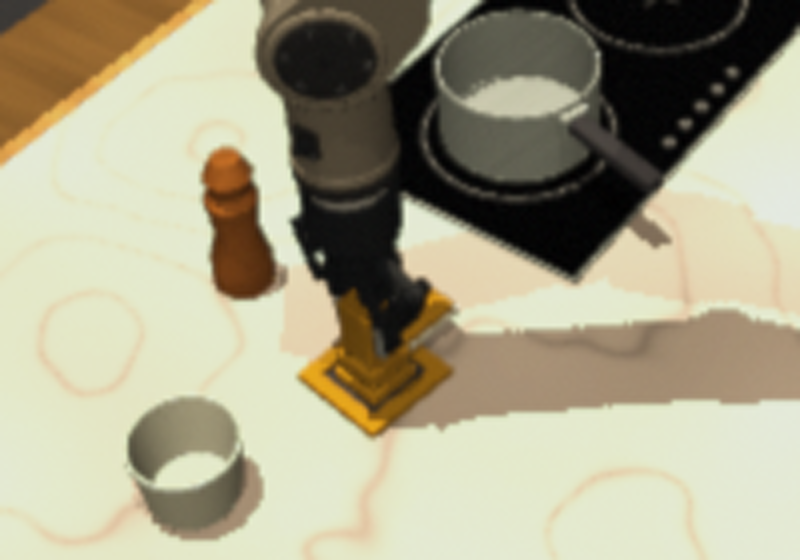

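>>> carry_out([
  [[0,-0.1,-1],0],
  [[0,-0.2,-2.5],0],
  [[0,-0.25,-4.5],0],
  [[0,-0.3,-6.5],0],
  [[0,-0.35,-8],0],
])

```text
clock: 11.08
ee_pos: [0.5484, 0.3055, 0.1291]
orientation: [-0.007, 0.76, 0.65, -0.009]
wrist_force: [-4.3, 1.4, -5.4]
grip_width: 0.416
```

>>> carry_out([
  [[0,0,-1],0],
  [[0,-0.05,-2.5],0],
  [[0,-0.1,-4.5],0],
  [[0,-0.12,-6],0],
  [[0,-0.15,-7.2],0],
])

```text
clock: 11.7
ee_pos: [0.5483, 0.3055, 0.2005]
orientation: [-0.006, 0.76, 0.65, -0.009]
wrist_force: [-4.6, 2.5, -9.4]
grip_width: 0.418
```

```bash
python3 - <<'E'
from h import *
delta([.5484,.3056,.2092],np.radians(81.5))
E
```

```text
t 11.7 pos [0.54833036 0.30548921 0.20049587] yaw 81.14641903158831 z [-0.02228318 -0.00201064 -0.99974968] delta cm [ 0.01 -0.01 -0.87] turn -0.4 F [-4.6  2.5 -9.4] g 0.4184207353149041
```

>>> carry_out([
  [[0,0,-0.4],0],
  [[0,0,-0.8],0],
  [[0,0,-1.0],0],
  [[0,0,-1.1],0],
  [[0,0,-1.1],0],
])

```text
clock: 12.32
ee_pos: [0.5483, 0.3054, 0.2094]
orientation: [-0.007, 0.759, 0.65, -0.01]
wrist_force: [-4.0, 5.0, -17.2]
grip_width: 0.416
```

```bash
python3 - <<'E'
from h import *
delta([.5484,.3056,.2092],np.radians(81.5))
E
```

```text
t 12.325 pos [0.54831056 0.30543706 0.20941066] yaw 81.15779122628763 z [-0.02345395 -0.00264992 -0.99972141] delta cm [0.02 0.01 0.02] turn -0.3 F [ -4.    5.  -17.2] g 0.4155729205170962
```

>>> carry_out([
  [[0,0,-0.2],0],
  [[0,0,-0.2],0],
  [[0,0,-0.2],0],
  [[0,0,-0.2],0],
  [[0,0,-0.2],0],
])

```text
clock: 12.95
ee_pos: [0.5482, 0.3054, 0.2095]
orientation: [-0.007, 0.759, 0.651, -0.01]
wrist_force: [0.6, 6.3, -27.0]
grip_width: 0.412
```

```bash
python3 m.py t5; python3 - <<'E'
from h import *
grab('side','s4'); a=cv2.imread('pics/s4.png')[130:330,100:320];cv2.imwrite('pics/s4c.png',cv2.resize(a,None,fx=3,fy=3,interpolation=2))
E
```

```text
t 12.95 pos [0.5482 0.3054 0.2095] yaw 81.17673033977164 z [-0.0243 -0.0031 -0.9997] delta cm [-27.96  -1.39  15.69] turn -83.0 F [  0.6   6.3 -27. ] g 0.41228704072888595
rimfit [ 0.6143 -0.0022] 0.07292575459445665 [0.6896 0.0723 0.0963] [ 0.5615 -0.0752  0.0804]
```

View pics/s4c.png

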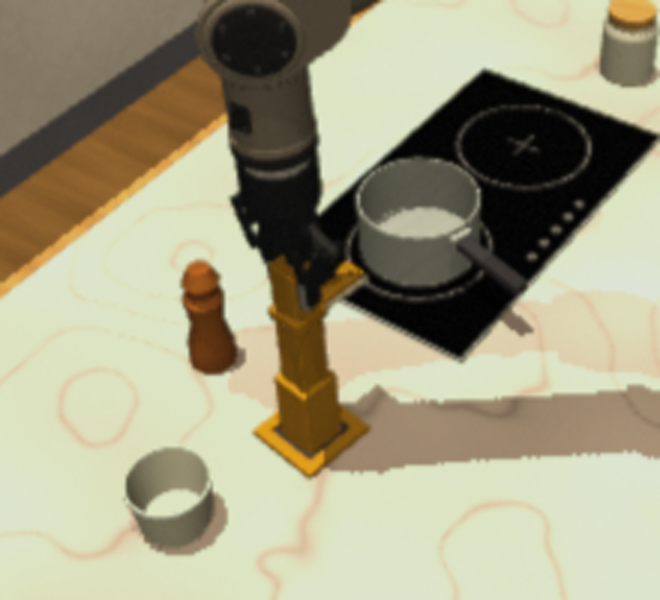

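The side view shows both lamp sections fully out (crop rows 280-450), held by the fingers. The pan stands level on the ring, and the jar, mill and cup look untouched. A further 2 mm of lift command only raised the force, so this is the hard stop.

```bash
python3 -c "
from rig import arm
print(arm.job_done(), arm.sense()['wrist_force'])"
```

```text
the job is handed in; nothing more can be done
the job is handed in; nothing more can be done
```

The job is done and handed in at about 13 s. The saucepan stands let go on the ring next to the lamp, and the lamp is held up at its second stop. The hand-in gave no verdict.

- **Saucepan:** I slid it by its handle. It ended about 8 mm short at first, so I nudged it the rest of the way and let go. The last measurement put its rim centre at (0.614, -0.002), within about 1 mm of the measured ring centre. The last side view shows it standing level.
- **Lamp:** I pinched the grip across the button. The opening of about 36 mm means the button was fully pressed before lifting. The grip then rose 160 mm from the pinch. The pull went from about 5 N to 9 N on the way up. At the top it reached 27 N with no further rise, so it is at the hard stop.
- **Jar, mill and cup:** they look unmoved in the last side view. I did not re-measure their positions.
- **What went less well:** on the way to the lamp I first turned the wrist the wrong way, and its last joint came close to its limit (-2.93 of -2.96). I turned back the other way. This left the tool about 1.3° off vertical for the lift, which I allowed for in the pull.

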